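# Let the serving hatch down one notch on its ratchet

### The arm

A 6-joint arm with a two-finger parallel gripper is mounted at the origin on the work surface. World frame = base frame: x ahead of the robot, y to its left, z up, the work surface at z = 0. Lengths are in m, angles in rad, forces in N, time in s.
With the tool pointing down it reaches from about 0.25 to 0.775 m from the base axis. Payload 4 kg.
Tool frame: the origin (TCP) lies between the finger pads; the fingertips stand 22 mm ahead of it and the grasp point (between the pads) lies 3 mm ahead of it; z points along the fingers, y is the line along which they close (so a half turn about z gives the same grasp; the last joint's range is limited). The gripper opens to 94 mm and grips with 3 to 60 N. Pads are 16 mm wide; open, the fingers measure 119 mm over their backs; the gripper's body (75 mm by 177 mm) begins 78 mm behind the grasp point.
Start: joints at [-1.416, 0.087, 1.371, -0, 1.684, -0.103], TCP at [0.14, -0.532, 0.228] pointing down, gripper open.
Joint ranges: [-3.1, 3.1], [-0.76, 2.03], [0.27, 2.55], [-1.08, 4.22], [0.17, 2.65], [-2.57, 2.57]. Speed limits (rad/s): [2.79, 2.79, 3.14, 3.14, 3.14, 3.14].

### API

Orientations are given as a 3x3 rotation matrix whose columns are the frame's x, y, z axes.
In Python, from plant import manip, vision, workorder, nets gives the robot as it stands.
- The arm moves only by the tool move_arm, never from a script. Its argument "rows" is a list of rows, each an object of numbers: "dx", "dy", "dz": the shift along the tool's x, y, z in m; "wx", "wy", "wz": the turn, a rotation vector about the tool's x, y, z in degrees. A call has 1 to 5 rows; each row shifts and turns the commanded pose from where the row before left it, along the tool's axes as they then stand; what a row does not reach is not made up. A row lasts 1/10 s, in which the tool goes at most 50 mm and 8.59 degrees, less where a joint would pass 70% of its speed; a pose out of reach is approached as far as the arm can. A call with a gripper value outside its range is refused whole. "grip" is the finger opening in m, from 0 to 0.094, set as the call begins (left out, the last holds). The fingers move at their own pace and stop on an object; "newtons" is the grip in N (left out, the last holds). Time passes only in rows, so rows that do not move let the fingers close. It gives the time, the measured TCP pose, the force, the opening and the grip force at its end, in the units of the state.
- manip.sense(): the state, without advancing time (a new reading comes with each control period).
- vision.get_image(name): name is "scene" or "side" or "wrist"; returns (picture, depth): 400x640x3 uint8, red, green, blue; 400x640 float32, m along the optical axis (not along the pixel's ray), 0 where there is no reading.
- vision.camera_model(name): a dict with "fx", "fy", "cx", "cy" (pixels), "origin" and "orientation" of the camera in the world. Camera axes: x right, y down, z forward; pixel columns grow to the right and rows downward; lengths in m; the calibration is good to about 2 mm. The wrist camera is an equidistant fisheye: a pixel r from the principal point sees the ray r / f radians off the axis. A picture is of the moment at which its call begins: read the wrist's pose just before it. camera_model takes no time and is no camera call; for the wrist camera it gives the pose at the moment of the call.
- workorder.sign_off(): hands the job in; it is judged then, once.
Trained networks look in the newest picture that a camera, given by its name, has taken for a name from the list of things; names that differ only in an ending like _2 or _b are one class to them, and where a whole thing is asked for, a point or a joint stands for the part that bears it (a point fixed in the world has none). Each returns a list of dicts, best first, with "conf" (0 to 1); they miss things now and then, are a little off and sometimes report something else, mostly with a low value. They report only what shows in the picture. A call takes as long as a camera call.
- nets.regions_of(label, camera): "region" (400x640 bool, what is visible of it) and "rect" ([left, top, width, height] in pixels, round what is visible of it).
The state is a dict: "clock": time; "q": joint angles; "qvel": joint speeds; "tau": joint torques, N m; "position": TCP position; "ee_rot": TCP orientation; "wrist_force": force on the tool from outside, world axes, zero at the start; "torque": the same for the moment, N m; "gripper_width": finger opening in m; "grasp_force": force on a finger pad.
Only numpy, scipy, OpenCV 4.12 (cv2) and the standard library are available. Lean on these libraries where they do the work, as an engineer would, in place of code of your own. Each camera call takes 0.05 s, during which the arm holds its last target. There are 200 camera calls.

### The job

The white sash of the serving hatch is hung on a rack and held by a ratchet wheel. Lower it by one notch: push the pawl's ball-ended finger lever over so that the pawl lifts out of the teeth and stays thrown clear, push a spoke of the star handle to turn the wheel backward (clockwise as seen from the robot, the hatch sinks) by exactly one tooth, then push the pawl back over so that it drops fully home into the next tooth gap. Leave the kitchenware where it stands.

Things in the scene. Friction and masses are not known exactly. Their poses are not given: they have to be found in the camera images.
- winder: Fixed hatch unit; mm in its frame: sill board x -75 to 135, y -580 to 90, 22 thick. Origin on the table under the shaft; x along the shaft away from the robot, y left, z up. Star handle in the plane x = -95 (knobs 26 thick), ratchet wheel and pawl in the plane x = -35 (14 thick), iron pedestal x -18 to 22, pinion and rack x 36 to 54. Above and in front of wheel and pawl all is open.
- sash_corner (a point): Lower left corner of the white sash (290 wide, 200 high), which slides up and down in the hatch frame to the right of the winder: jambs 60 x 50 mm centred at y -185 and -515, x 60 to 120 of the unit, head rail top at z 362. An iron arm ties it to the rack; one notch back lowers it 16 mm.
- shaft (a point): Point on the shaft's axis in the middle of the ratchet wheel's thickness, 135 mm above the table. The wheel has ten 14 mm deep saw teeth, tip radius 64 mm; one notch = 36 degrees (0.628 rad).
- pawl_pin (a point): Point on the pawl's pivot pin, in the middle of the pawl's thickness: 60 mm right of the shaft and 66 mm above it. The pin is parallel to the shaft. From it the pawl's nose reaches 60 mm to the left (+y) and sits between two teeth at the top of the wheel.
- pawl_ball (a point): Centre of the steel ball (diameter 22) ending the pawl's finger lever, a 10 mm rod standing up from the pin, ball 78 mm from the pin. Pawl home: lever leans 40 degrees left of upright; thrown clear: 43 degrees right. Gravity holds either side: pushed right beyond about 0.93 rad of turn it tips over and stays, pushed back past that it falls home. Needs about 1 N.
- pawl (a joint): Pawl angle, rad: 0 = nose fully home in the tooth gap, 1.45 = thrown clear to the right against its stop. Above 0.16 the nose is clear of the teeth; about 0.15 = nose standing on a tooth tip; 0.01 to 0.1 = riding on the sloping back of a tooth.
- wheel (a joint): Angle of ratchet wheel and star handle (one piece), rad. Grows forward, counter-clockwise seen from the robot (hatch rises). At 0 a tooth bears on the nose; it starts 0.02 to 0.11 forward of that. Next notch -0.628: the pawl drops fully home from -0.625 to -0.48; further back the nose lands on a tooth tip. Stays where left; 2 to 4 N on a knob turns it. Blocked backward while the pawl is home.
- knob_top (a point): Centre of the black ball knob (diameter 26 mm) on the star handle's upper spoke, a 12 mm rod; 100 mm from the shaft's axis, in the plane x = -95 of the hatch unit. With the wheel at 0 the spoke leans 20 degrees to the left of upright. Pushing this knob to the right (-y) turns the wheel backward.
- knob_right (a point): Centre of the like knob on the spoke that points to the right, 20 degrees above level with the wheel at 0. Pushing it down turns the wheel backward. Two more such spokes stand to the left and below, 90 degrees apart.
- jar: Orange plastic jar with twist cap, diameter 68, height 105, standing on the hatch's sill; origin under its centre. To be left alone.
- pestle: Small wooden pounding stick, 150 high, 50 thick at the foot, standing on the table in front of the winder; origin under its foot. To be left alone.
- tumbler: Steel tumbler, diameter 68, height 75, on the table left of the winder; origin under its centre. To be left alone.
- ladle: Aluminium ladle lying on the plank, cup diameter 88, handle 200 along its own +y; origin under the cup. The plank, 300 x 580 mm on two cement blocks, has its top at z 122 and lies to the left of the hatch. To be left alone.
- bowl: Glass bowl, diameter 140, height 60, on the plank. To be left alone.
- saucer: White melamine saucer, diameter 150, height 20, on the plank. To be left alone.
- mug: Blue mug, diameter 76, height 80, on the plank. To be left alone.

How it is judged:
On the way, in this order (a step that is already met when the one before it is completed fails the run):
1. the pawl is lifted and thrown clear while the wheel is still at its old notch (value of joint pawl above 1.2 rad and value of joint wheel above -0.2 rad), for 0.2 s.
2. the wheel is turned back past the tooth with the pawl clear (value of joint wheel below -0.3 rad and value of joint pawl above 0.16 rad), for 0.1 s.
At the end, for the whole second after the job is handed in: The pawl is fully home (within 0.03 rad of its rest) in the next tooth gap, the wheel stands still one notch back (between -0.66 and -0.42 rad), and nothing is touched (value of joint pawl below 0.03 rad and value of joint wheel between -0.66 and -0.42 rad and not (velocity of joint wheel above 0.05 rad/s) and not (velocity of joint wheel below -0.05 rad/s)).
It fails at once if a piece of kitchenware was moved or lifted (over 30 mm) (distance of any of jar, pestle, tumbler, ladle, bowl, saucer, mug from where it was at the start of the episode above 0.03 m).
It also fails if it takes over 58 s, if anything falls off the work surface, if the arm or the gripper's body presses on something with over 40 N, if the wrist force passes 120 N, or if a joint passes its speed limit or range.

## Working session

There is one attempt and no reset: what is moved stays moved. The work goes in short steps, Python scripts to look and compute and a tool call to move; the robot and the scene stay as the last step left them, time stands still between calls to the robot, and variables do not carry over. Pictures are saved under pics/ and viewed, at most 10 in all, crops included, and the job is handed in when it is done.

Besides the shell and the picture viewer there is one more tool, called after "Emit:" as a command line: name --argument value ..., lists and objects as JSON in quotes. move_arm: Moves the arm, as the interface text tells. Its arguments: {"type":"object","properties":{"rows":{"type":"array"},"grip":{"type":"number"},"newtons":{"type":"number"}},"required":["rows"]}

```bash
mkdir -p pics
cat > h.py <<'E'
import numpy as np, cv2
from plant import manip, vision, workorder, nets
def pt(cam,u,v,d):
    m=vision.camera_model(cam)
    p=np.array([(u-m['cx'])/m['fx']*d,(v-m['cy'])/m['fy']*d,d])
    return np.array(m['origin'])+np.array(m['orientation'])@p
def proj(cam,P):
    m=vision.camera_model(cam)
    c=np.array(m['orientation']).T@(np.array(P)-np.array(m['origin']))
    return m['cx']+m['fx']*c[0]/c[2], m['cy']+m['fy']*c[1]/c[2]
def save(a,n): cv2.imwrite('pics/'+n,a[...,::-1])
E
python3 - <<'E'
from h import *
np.set_printoptions(precision=3,suppress=True)
for c in ['scene','side']:
    im,d=vision.get_image(c); save(im,c+'0.png'); np.savez(c+'0.npz',im=im,d=d)
    m=vision.camera_model(c); print(c,m)
    for l in ['knob_top','knob_right','pawl_ball','pawl_pin','shaft','pestle','tumbler','jar','wheel']:
        for r in nets.regions_of(l,c)[:2]:
            g=r['region'].astype(bool); vs,us=np.nonzero(g); dd=d[g]; dd=dd[dd>0]
            if len(dd)==0: continue
            print(c,l,round(r['conf'],2),r['rect'],len(us),pt(c,us.mean(),vs.mean(),np.median(dd)))
print(manip.sense())
E
```

```text
scene {'fx': 439.37295275093624, 'fy': 439.37295275093624, 'cx': 322.73188369500417, 'cy': 200.01746730773255, 'origin': array([1.337, 0.133, 1.203]), 'orientation': array([[-0.079,  0.798, -0.597],
       [ 0.997,  0.061, -0.052],
       [-0.005, -0.599, -0.801]])}
scene knob_top 0.88 [258.5, 152.9, 65.6, 68.8] 1132 [ 0.51  -0.03   0.159]
scene knob_right 0.82 [260.4, 152.5, 62.8, 68.5] 1062 [ 0.511 -0.029  0.159]
scene pawl_ball 0.65 [262.8, 159.7, 25.4, 22.6] 214 [ 0.503 -0.076  0.213]
scene pawl_pin 0.69 [58.8, 142.3, 263.3, 120.0] 20593 [ 0.593 -0.317  0.157]
scene shaft 0.86 [58.1, 144.5, 265.7, 117.2] 20360 [ 0.594 -0.317  0.157]
scene pestle 0.51 [287.1, 149.8, 7.5, 13.9] 139 [ 0.368 -0.054  0.126]
scene tumbler 0.96 [322.5, 211.2, 17.5, 30.2] 483 [0.573 0.093 0.045]
scene tumbler 0.68 [287.2, 151.6, 8.8, 13.1] 123 [ 0.369 -0.055  0.125]
scene wheel 0.82 [260.7, 156.4, 64.3, 60.7] 890 [ 0.513 -0.026  0.159]
side {'fx': 469.40232166120535, 'fy': 469.40232166120535, 'cx': 328.4418500331676, 'cy': 203.55090381582556, 'origin': array([-0.018, -0.876,  1.504]), 'orientation': arra
[... 564 characters left out ...]
1, 206.2, 16.0, 12.8] 170 [0.577 0.108 0.054]
side jar 0.58 [360.5, 287.3, 25.1, 28.9] 577 [ 0.498 -0.33   0.104]
side wheel 0.89 [299.6, 211.9, 51.5, 53.0] 837 [ 0.475 -0.048  0.149]
{'clock': 1.0, 'q': array([-1.416,  0.087,  1.371,  0.   ,  1.684, -0.103]), 'qvel': array([-0.001,  0.001,  0.   , -0.   , -0.   , -0.001]), 'tau': array([  0.001, -34.005, -30.261,   0.072,   0.024,  -0.   ]), 'position': array([ 0.14 , -0.532,  0.228]), 'ee_rot': array([[ 0.967,  0.255,  0.   ],
       [ 0.255, -0.967, -0.   ],
       [-0.   ,  0.   , -1.   ]]), 'wrist_force': array([-0.672,  0.688,  0.45 ]), 'torque': array([-0.006,  0.039, -0.03 ]), 'grasp_force': 0.0, 'gripper_width': 0.09432030380739972}
```

Run:
```python
import cv2,numpy as np
a=cv2.imread('pics/scene0.png')[130:280,210:370]; b=cv2.imread('pics/side0.png')[190:320,270:400]
a=cv2.resize(a,(0,0),fx=3.75,fy=3.75,interpolation=cv2.INTER_CUBIC)  # 600x562
cv2.imwrite('pics/c1.png',a)
cv2.imwrite('pics/c2.png',cv2.resize(b,(0,0),fx=4.5,fy=4.5,interpolation=cv2.INTER_CUBIC))
```

```text
(no output)
```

View pics/c1.png

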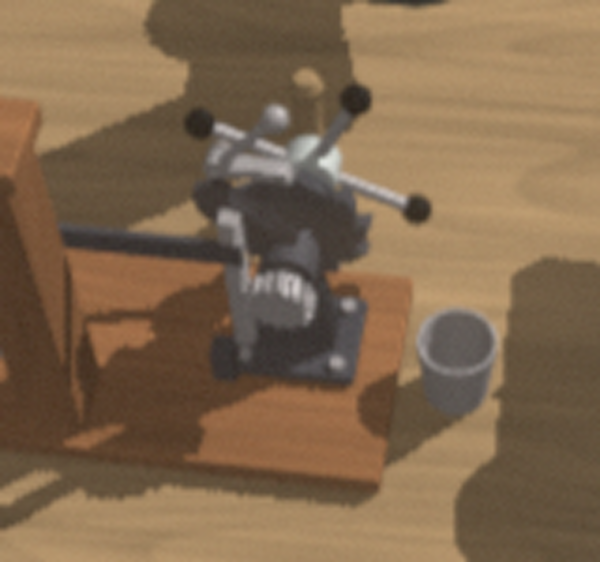

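View pics/c2.png

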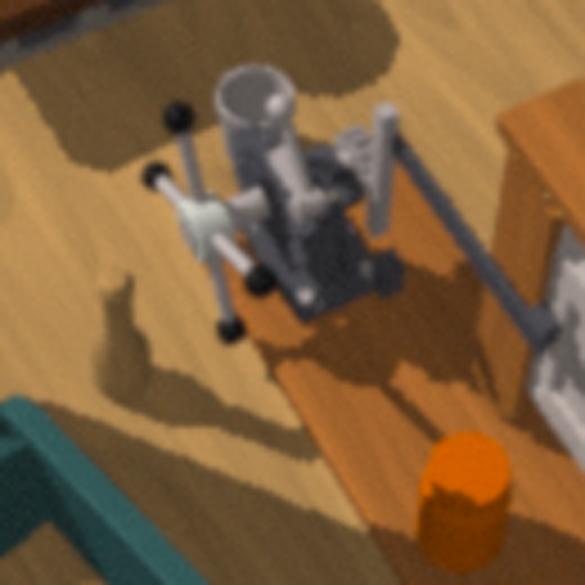

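View pics/side0.png

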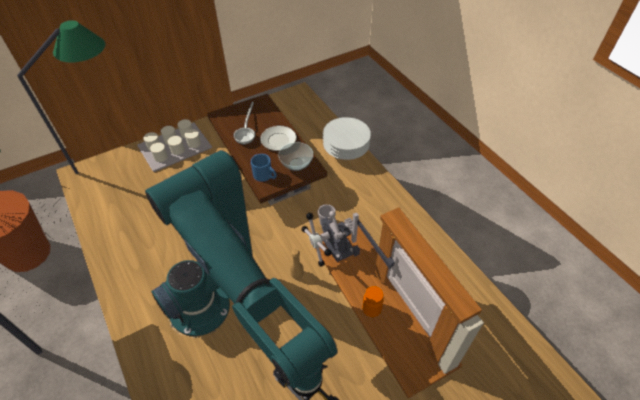

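The scene crop shows knob_right at (263,163), knob_top at (305,157), the left knob at (321,185) and the ball at (283,161). The side crop shows the top knob at (310,216), left (305,229), right (328,252), bottom (321,263) and the ball at (331,213). The full side view shows the pestle standing in front of the unit at (297,265).

```bash
cat >> h.py <<'E'
def W(p,P):
    x,y,a=p[:3];c,s=np.cos(a),np.sin(a)
    return np.array([x+c*P[0]-s*P[1],y+s*P[0]+c*P[1],P[2]])
def knob(th,k): 
    a=np.radians(20)+th+k*np.pi/2
    return np.array([-.095,.1*np.sin(a),.135+.1*np.cos(a)])
def ball(q):
    a=np.radians(40)-q
    return np.array([-.035,-.06+.078*np.sin(a),.201+.078*np.cos(a)])
E
python3 - <<'E'
from h import *
from scipy.optimize import least_squares
np.set_printoptions(precision=4,suppress=True)
S=210,130;D=270,190
obs=[('scene',3,198,123),('scene',0,355,100),('scene',1,417,208),('scene','b',275,117),
('side',0,178,116),('side',1,156,176),('side',3,262,278),('side',2,230,328),('side','b',275,102)]
o=[]
for c,k,u,v in obs:
    f,of=(3.75,S) if c=='scene' else (4.5,D)
    o.append((c,k,of[0]+(u+.5)/f-.5,of[1]+(v+.5)/f-.5))
def res(p):
    r=[]
    for c,k,u,v in o:
        P=ball(0) if k=='b' else knob(p[3],k)
        a=proj(c,W(p,P)); r+=[a[0]-u,a[1]-v]
    return np.array(r)
s=least_squares(res,[.53,-.03,0,.05]);print(s.x);print(res(s.x).reshape(-1,2))
p=s.x;np.save('p.npy',p)
for n,P in [('ball home',ball(0)),('ball thrown',ball(1.45)),('ball .93',ball(.93)),('kt',knob(p[3],0)),('kr',knob(p[3],3)),('kt end',knob(-.55,0)),('kr end',knob(-.55,3)),('pin',[-.035,-.06,.201])]: print(n,W(p,P))
d=np.load('scene0.npz')['d']
# head of pestle & others in unit frame
E
```

```text
[ 0.5421 -0.0432 -0.0369  0.0913]
[[ 0.5726  0.7404]
 [ 0.4663 -0.0208]
 [ 0.1104  0.3028]
 [ 0.2627  0.9886]
 [-0.3641  0.526 ]
 [-0.5967  0.2459]
 [-0.4283  0.6168]
 [ 0.0473  0.1105]
 [ 0.8605  1.258 ]]
ball home [ 0.5067 -0.0517  0.2608]
ball thrown [ 0.5029 -0.1551  0.258 ]
ball .93 [ 0.5042 -0.1197  0.2769]
kt [0.4487 0.0029 0.2255]
kr [ 0.4438 -0.1301  0.1776]
kt end [ 0.4464 -0.0596  0.233 ]
kr end [ 0.4435 -0.1376  0.115 ]
pin [ 0.5049 -0.1018  0.201 ]
```

Emit:
move_arm --rows '[{"dz": -0.035, "wz": 5.6}, {"dz": -0.035, "wz": 5.6}, {"dz": -0.03, "wz": 5.6}, {"dx": 0.0247, "dy": -0.0389}, {"dx": 0.0247, "dy": -0.0389}]' --grip 0 --newtons 10

```text
validation failed for argument at $.ro...
```

Emit:
move_arm --rows '[{"dx": 0.0247, "dy": -0.0389}, {"dx": 0.0247, "dy": -0.0389}, {"dx": 0.0247, "dy": -0.0389}, {"dx": 0.0247, "dy": -0.0389}, {"dx": 0.0247, "dy": -0.0389}]'

```text
validation failed for argument at $.ro...
```

Emit:
move_arm --rows '[{"dx": 0.0247, "dy": -0.0389}, {"dx": 0.0247, "dy": -0.0389}, {"dx": 0.0247, "dy": -0.0389}, {"dx": 0.0247, "dy": -0.0389}, {"dx": 0.0247, "dy": -0.0389}]'

```text
validation failed for argument at $.ro...
```

Emit:
move_arm --rows '[{"dx": 0.0247, "dy": -0.0389}, {"dx": 0.0247, "dy": -0.0389}, {}, {}]'

```text
validation failed for argument at $.ro...
```

Emit:
move_arm --rows '[{"dx": 0, "dy": 0, "dz": -0.035, "wx": 0, "wy": 0, "wz": 5.6}, {"dx": 0, "dy": 0, "dz": -0.035, "wx": 0, "wy": 0, "wz": 5.6}, {"dx": 0, "dy": 0, "dz": -0.03, "wx": 0, "wy": 0, "wz": 5.6}]' --grip 0 --newtons 10

```text
clock: 1.3
position: [0.1402, -0.5318, 0.3292]
ee_rot: [[0.999, -0.039, 0.0], [-0.039, -0.999, -0.001], [0.0, 0.001, -1.0]]
wrist_force: [0.6, -0.2, 0.1]
gripper_width: 0.0736
grasp_force: 0.0
```

All six keys are needed in each row.

Emit:
move_arm --rows '[{"dx": 0.025, "dy": -0.039, "dz": 0, "wx": 0, "wy": 0, "wz": 0}, {"dx": 0.025, "dy": -0.039, "dz": 0, "wx": 0, "wy": 0, "wz": 0}, {"dx": 0.025, "dy": -0.039, "dz": 0, "wx": 0, "wy": 0, "wz": 0}, {"dx": 0.025, "dy": -0.039, "dz": 0, "wx": 0, "wy": 0, "wz": 0}, {"dx": 0.025, "dy": -0.039, "dz": 0, "wx": 0, "wy": 0, "wz": 0}]'

```text
clock: 1.8
position: [0.2727, -0.3398, 0.3277]
ee_rot: [[0.999, -0.036, 0.001], [-0.036, -0.999, -0.001], [0.001, 0.001, -1.0]]
wrist_force: [1.2, -0.2, 0.6]
gripper_width: 0.0336
grasp_force: 0.0
```

Emit:
move_arm --rows '[{"dx": 0.025, "dy": -0.039, "dz": 0, "wx": 0, "wy": 0, "wz": 0}, {"dx": 0.025, "dy": -0.039, "dz": 0, "wx": 0, "wy": 0, "wz": 0}, {"dx": 0.025, "dy": -0.039, "dz": 0, "wx": 0, "wy": 0, "wz": 0}, {"dx": 0.025, "dy": -0.039, "dz": 0, "wx": 0, "wy": 0, "wz": 0}, {"dx": 0.025, "dy": -0.039, "dz": 0, "wx": 0, "wy": 0, "wz": 0}]'

```text
clock: 2.3
position: [0.4046, -0.1492, 0.3278]
ee_rot: [[0.999, -0.036, 0.001], [-0.036, -0.999, -0.001], [0.001, 0.001, -1.0]]
wrist_force: [0.2, -0.7, 0.0]
gripper_width: 0.0005
grasp_force: 0.0
```

Emit:
move_arm --rows '[{"dx": 0.025, "dy": -0.039, "dz": 0, "wx": 0, "wy": 0, "wz": 0}, {"dx": 0.025, "dy": -0.039, "dz": 0, "wx": 0, "wy": 0, "wz": 0}, {"dx": 0.025, "dy": -0.039, "dz": 0, "wx": 0, "wy": 0, "wz": 0}, {"dx": 0.025, "dy": -0.039, "dz": 0, "wx": 0, "wy": 0, "wz": 0}, {"dx": 0, "dy": 0, "dz": 0, "wx": 0, "wy": 0, "wz": 0}]'

```text
clock: 2.8
position: [0.511, 0.0057, 0.3261]
ee_rot: [[1.0, -0.028, -0.001], [-0.028, -1.0, 0.002], [-0.002, -0.002, -1.0]]
wrist_force: [0.2, -0.6, -0.7]
gripper_width: 0.0002
grasp_force: 0.0
```

Emit:
move_arm --rows '[{"dx": -0.004, "dy": 0, "dz": 0.025, "wx": 0, "wy": 0, "wz": 0}, {"dx": 0, "dy": 0, "dz": 0.025, "wx": 0, "wy": 0, "wz": 0}, {"dx": 0, "dy": 0, "dz": 0.005, "wx": 0, "wy": 0, "wz": 0}, {"dx": 0, "dy": 0, "dz": 0, "wx": 0, "wy": 0, "wz": 0}]'

```text
clock: 3.2
position: [0.5046, 0.001, 0.2718]
ee_rot: [[0.999, -0.036, -0.002], [-0.036, -0.999, -0.0], [-0.002, 0.0, -1.0]]
wrist_force: [-0.6, 0.5, -0.2]
gripper_width: 0.001
grasp_force: 0.0
```

Run:
```python
from h import *
im,d=vision.get_image('side');a=im[150:280,250:420]
b,_=vision.get_image('scene');b=b[110:240,220:390]
save(cv2.resize(np.hstack([a,b]),(0,0),fx=2.3,fy=2.3,interpolation=2),'s1.png')
print(manip.sense()['position'])
```

```text
[0.50561856 0.00099649 0.27388185]
```

View pics/s1.png

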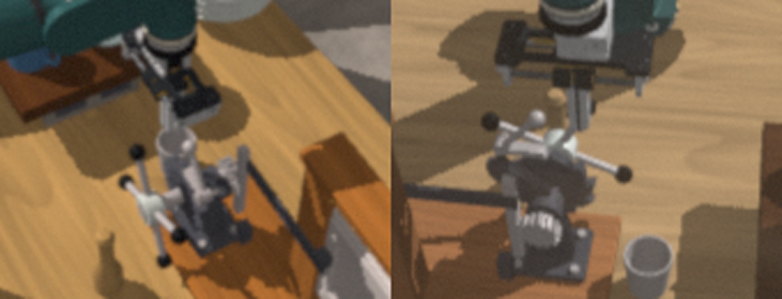

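The closed fingers stand just left of the ball (scene half: ball at (537,117), fingers at (578,110)). I'll push right now.

Emit:
move_arm --rows '[{"dx": 0, "dy": 0.015, "dz": 0, "wx": 0, "wy": 0, "wz": 0}, {"dx": 0, "dy": 0.012, "dz": 0, "wx": 0, "wy": 0, "wz": 0}, {"dx": 0, "dy": 0.012, "dz": 0, "wx": 0, "wy": 0, "wz": 0}, {"dx": 0, "dy": 0.012, "dz": 0, "wx": 0, "wy": 0, "wz": 0}, {"dx": 0, "dy": 0.012, "dz": 0, "wx": 0, "wy": 0, "wz": 0}]'

```text
clock: 3.8
position: [0.5039, -0.0618, 0.2756]
ee_rot: [[0.999, -0.035, 0.006], [-0.035, -0.999, 0.0], [0.006, -0.0, -1.0]]
wrist_force: [0.2, 0.2, 1.1]
gripper_width: 0.0001
grasp_force: 0.5
```

Emit:
move_arm --rows '[{"dx": 0, "dy": 0.012, "dz": 0, "wx": 0, "wy": 0, "wz": 0}, {"dx": 0, "dy": 0.012, "dz": 0, "wx": 0, "wy": 0, "wz": 0}, {"dx": 0, "dy": 0.012, "dz": 0, "wx": 0, "wy": 0, "wz": 0}, {"dx": 0, "dy": 0.012, "dz": 0, "wx": 0, "wy": 0, "wz": 0}, {"dx": 0, "dy": 0.005, "dz": 0, "wx": 0, "wy": 0, "wz": 0}]'

```text
clock: 4.3
position: [0.501, -0.116, 0.2718]
ee_rot: [[0.999, -0.037, -0.001], [-0.037, -0.999, -0.0], [-0.001, 0.0, -1.0]]
wrist_force: [-0.2, 0.1, -0.5]
gripper_width: 0.0005
grasp_force: 0.0
```

Emit:
move_arm --rows '[{"dx": 0, "dy": 0, "dz": 0, "wx": 0, "wy": 0, "wz": 0}, {"dx": 0, "dy": -0.01, "dz": -0.03, "wx": 0, "wy": 0, "wz": 0}, {"dx": 0, "dy": -0.01, "dz": -0.03, "wx": 0, "wy": 0, "wz": 0}, {"dx": -0.02, "dy": -0.04, "dz": 0, "wx": 0, "wy": 0, "wz": 0}, {"dx": -0.02, "dy": -0.04, "dz": 0, "wx": 0, "wy": 0, "wz": 0}]'

```text
clock: 4.8
position: [0.4649, -0.0122, 0.3335]
ee_rot: [[0.999, -0.037, 0.002], [-0.037, -0.999, 0.0], [0.002, -0.0, -1.0]]
wrist_force: [0.6, 0.0, 0.5]
gripper_width: 0.0003
grasp_force: 0.0
```

Emit:
move_arm --rows '[{"dx": -0.015, "dy": -0.04, "dz": 0, "wx": 0, "wy": 0, "wz": 0}, {"dx": 0, "dy": -0.02, "dz": 0, "wx": 0, "wy": 0, "wz": 0}, {"dx": 0, "dy": 0, "dz": 0, "wx": 0, "wy": 0, "wz": 0}]'

```text
clock: 5.1
position: [0.4514, 0.05, 0.333]
ee_rot: [[1.0, -0.03, 0.001], [-0.03, -1.0, 0.001], [0.001, -0.001, -1.0]]
wrist_force: [-0.5, -0.2, -0.3]
gripper_width: 0.0005
grasp_force: 0.0
```

Run:
```python
from h import *
im,d=vision.get_image('side');a=im[150:280,250:420]
b,_=vision.get_image('scene');b=b[110:240,220:390]
save(cv2.resize(np.hstack([a,b]),(0,0),fx=2.3,fy=2.3,interpolation=2),'s2.png')
p=np.load('p.npy')
for c in('side','scene'): print(c,'thrown px',proj(c,W(p,ball(1.45))),'home',proj(c,W(p,ball(0))))
print(manip.sense()['position'])
```

```text
side thrown px (np.float64(347.14095359873005), np.float64(236.02293988005943)) home (np.float64(331.58271359680276), np.float64(213.53582124854236))
scene thrown px (np.float64(247.98514588384305), np.float64(159.47197151693578)) home (np.float64(283.22933033759614), np.float64(161.82193538082305))
[0.45186809 0.04772024 0.33248422]
```

View pics/s2.png

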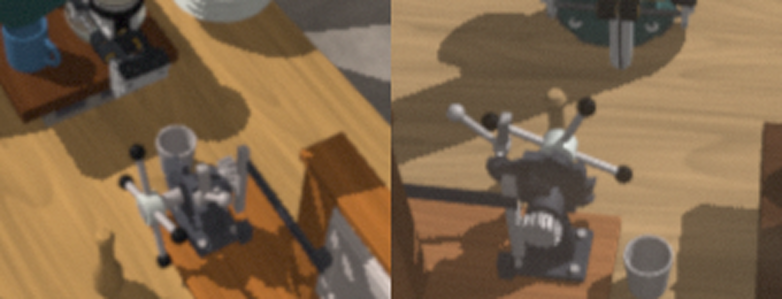

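The ball is in the scene half at (456,112), full-frame (248,159). That matches the thrown-clear projection. Next is the top knob.

Emit:
move_arm --rows '[{"dx": -0.003, "dy": 0, "dz": 0.035, "wx": 0, "wy": 0, "wz": 0}, {"dx": 0, "dy": 0, "dz": 0.035, "wx": 0, "wy": 0, "wz": 0}, {"dx": 0, "dy": 0, "dz": 0.03, "wx": 0, "wy": 0, "wz": 0}, {"dx": 0, "dy": 0.01, "dz": 0, "wx": 0, "wy": 0, "wz": 0}, {"dx": 0, "dy": 0.01, "dz": 0, "wx": 0, "wy": 0, "wz": 0}]'

```text
clock: 5.7
position: [0.4482, 0.0262, 0.2326]
ee_rot: [[0.999, -0.036, -0.001], [-0.036, -0.999, -0.0], [-0.001, 0.0, -1.0]]
wrist_force: [-3.4, 5.9, 3.1]
gripper_width: 0.0005
grasp_force: 2.4
```

Emit:
move_arm --rows '[{"dx": 0, "dy": 0.008, "dz": 0, "wx": 0, "wy": 0, "wz": 0}, {"dx": 0, "dy": 0.008, "dz": 0, "wx": 0, "wy": 0, "wz": 0}, {"dx": 0, "dy": 0.008, "dz": 0, "wx": 0, "wy": 0, "wz": 0}, {"dx": 0, "dy": 0.008, "dz": 0, "wx": 0, "wy": 0, "wz": 0}, {"dx": 0, "dy": 0.008, "dz": 0, "wx": 0, "wy": 0, "wz": 0}]'

```text
clock: 6.2
position: [0.447, -0.0132, 0.2329]
ee_rot: [[0.999, -0.035, 0.001], [-0.035, -0.999, -0.0], [0.001, 0.0, -1.0]]
wrist_force: [-0.2, 2.3, 2.6]
gripper_width: 0.0003
grasp_force: 1.2
```

Emit:
move_arm --rows '[{"dx": 0, "dy": 0.006, "dz": 0, "wx": 0, "wy": 0, "wz": 0}, {"dx": 0, "dy": 0.006, "dz": 0, "wx": 0, "wy": 0, "wz": 0}, {"dx": 0, "dy": 0.004, "dz": 0, "wx": 0, "wy": 0, "wz": 0}, {"dx": 0, "dy": 0.003, "dz": 0, "wx": 0, "wy": 0, "wz": 0}, {"dx": 0, "dy": 0, "dz": 0, "wx": 0, "wy": 0, "wz": 0}]'

```text
clock: 6.7
position: [0.4459, -0.032, 0.2321]
ee_rot: [[0.999, -0.036, -0.001], [-0.036, -0.999, -0.001], [-0.001, 0.001, -1.0]]
wrist_force: [0.0, -0.1, -0.0]
gripper_width: 0.0002
grasp_force: 0.0
```

Emit:
move_arm --rows '[{"dx": 0, "dy": -0.02, "dz": 0, "wx": 0, "wy": 0, "wz": 0}, {"dx": 0, "dy": -0.02, "dz": -0.03, "wx": 0, "wy": 0, "wz": 0}, {"dx": 0, "dy": 0, "dz": -0.045, "wx": 0, "wy": 0, "wz": 0}, {"dx": 0, "dy": 0, "dz": -0.045, "wx": 0, "wy": 0, "wz": 0}, {"dx": 0, "dy": -0.03, "dz": 0, "wx": 0, "wy": 0, "wz": 0}]'

```text
clock: 7.2
position: [0.4505, 0.0368, 0.3592]
ee_rot: [[0.999, -0.04, 0.012], [-0.04, -0.999, -0.003], [0.012, 0.003, -1.0]]
wrist_force: [0.8, 0.6, 1.4]
gripper_width: 0.0008
grasp_force: 0.0
```

Run:
```python
from h import *
im,d=vision.get_image('side');a=im[190:280,270:370]
b,_=vision.get_image('scene');b=b[120:210,230:330]
save(cv2.resize(np.hstack([a,b]),(0,0),fx=4,fy=4,interpolation=2),'s3.png')
p=np.load('p.npy')
for t in(-.63,-.55,-.47):
  for c,o in(('side',(270,190)),('scene',(130,120))): print(t,c,[[round(float((w-k+.5)*4)) for w,k in zip(proj(c,W(p,knob(t,i))),o)] for i in (0,1,2,3)])
print(manip.sense()['position'])
```

```text
-0.63 side [[196, 160], [131, 107], [169, 239], [234, 300]]
-0.63 scene [[608, 134], [772, 208], [692, 297], [537, 232]]
-0.55 side [[191, 152], [131, 111], [173, 247], [235, 297]]
-0.55 scene [[618, 133], [775, 214], [683, 298], [534, 226]]
-0.47 side [[187, 144], [130, 115], [177, 254], [236, 293]]
-0.47 scene [[628, 133], [776, 221], [673, 298], [531, 219]]
[0.44912506 0.04004829 0.35395506]
```

View pics/s3.png

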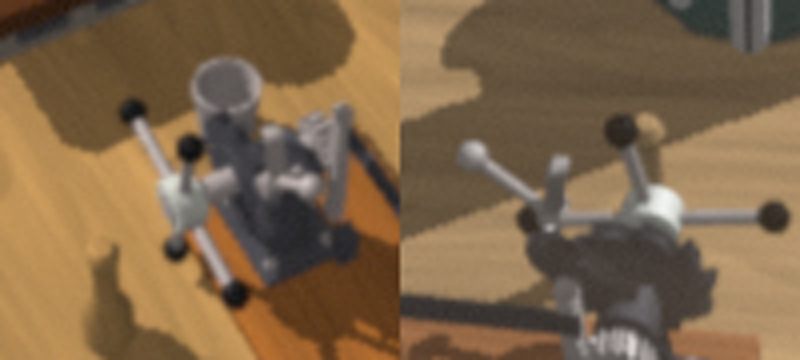

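Side half shows the top knob at (190,148), and scene half shows it at (621,130). That puts the wheel at about -0.53 rad, inside the window. Now to the right side of the thrown ball.

Emit:
move_arm --rows '[{"dx": 0.013, "dy": 0.048, "dz": 0, "wx": 0, "wy": 0, "wz": 0}, {"dx": 0.013, "dy": 0.048, "dz": 0, "wx": 0, "wy": 0, "wz": 0}, {"dx": 0.013, "dy": 0.048, "dz": 0, "wx": 0, "wy": 0, "wz": 0}, {"dx": 0.012, "dy": 0.048, "dz": 0, "wx": 0, "wy": 0, "wz": 0}, {"dx": 0.012, "dy": 0.048, "dz": 0, "wx": 0, "wy": 0, "wz": 0}]'

```text
clock: 7.8
position: [0.5025, -0.2061, 0.3508]
ee_rot: [[0.999, -0.036, -0.003], [-0.036, -0.999, 0.0], [-0.003, 0.0, -1.0]]
wrist_force: [0.6, -0.7, 0.0]
gripper_width: 0.0003
grasp_force: 0.0
```

Emit:
move_arm --rows '[{"dx": 0, "dy": 0, "dz": 0, "wx": 0, "wy": 0, "wz": 0}, {"dx": 0, "dy": 0, "dz": 0, "wx": 0, "wy": 0, "wz": 0}]'

```text
clock: 8.0
position: [0.5024, -0.2049, 0.3502]
ee_rot: [[0.999, -0.038, -0.004], [-0.038, -0.999, 0.002], [-0.004, -0.001, -1.0]]
wrist_force: [-0.2, 1.0, -0.5]
gripper_width: 0.0004
grasp_force: 0.0
```

Emit:
move_arm --rows '[{"dx": 0, "dy": 0, "dz": 0.04, "wx": 0, "wy": 0, "wz": 0}, {"dx": 0, "dy": 0, "dz": 0.04, "wx": 0, "wy": 0, "wz": 0}, {"dx": 0, "dy": 0, "dz": 0, "wx": 0, "wy": 0, "wz": 0}, {"dx": 0, "dy": -0.012, "dz": 0, "wx": 0, "wy": 0, "wz": 0}, {"dx": 0, "dy": -0.01, "dz": 0, "wx": 0, "wy": 0, "wz": 0}]'

```text
clock: 8.5
position: [0.505, -0.1805, 0.2762]
ee_rot: [[0.999, -0.034, 0.005], [-0.034, -0.999, -0.002], [0.005, 0.002, -1.0]]
wrist_force: [-0.6, 0.1, 0.3]
gripper_width: 0.0002
grasp_force: 0.0
```

Emit:
move_arm --rows '[{"dx": 0, "dy": -0.01, "dz": 0, "wx": 0, "wy": 0, "wz": 0}, {"dx": 0, "dy": -0.01, "dz": 0, "wx": 0, "wy": 0, "wz": 0}, {"dx": 0, "dy": -0.01, "dz": 0, "wx": 0, "wy": 0, "wz": 0}, {"dx": 0, "dy": -0.01, "dz": 0, "wx": 0, "wy": 0, "wz": 0}, {"dx": 0, "dy": -0.01, "dz": 0, "wx": 0, "wy": 0, "wz": 0}]'

```text
clock: 9.0
position: [0.5074, -0.1439, 0.2966]
ee_rot: [[0.998, -0.047, 0.029], [-0.046, -0.998, -0.039], [0.031, 0.037, -0.999]]
wrist_force: [-18.4, -23.6, 62.0]
gripper_width: 0.0002
grasp_force: 31.0
```

Emit:
move_arm --rows '[{"dx": 0, "dy": -0.008, "dz": 0, "wx": 0, "wy": 0, "wz": 0}, {"dx": 0, "dy": -0.005, "dz": 0, "wx": 0, "wy": 0, "wz": 0}, {"dx": 0, "dy": 0, "dz": 0, "wx": 0, "wy": 0, "wz": 0}, {"dx": 0, "dy": 0.02, "dz": -0.02, "wx": 0, "wy": 0, "wz": 0}, {"dx": 0, "dy": 0.02, "dz": -0.04, "wx": 0, "wy": 0, "wz": 0}]'

```text
clock: 9.5
position: [0.5044, -0.1576, 0.3367]
ee_rot: [[0.999, -0.033, 0.005], [-0.033, -0.999, -0.002], [0.005, 0.002, -1.0]]
wrist_force: [0.3, 0.0, -1.3]
gripper_width: 0.0003
grasp_force: 0.0
```

Emit:
move_arm --rows '[{"dx": -0.03, "dy": 0.02, "dz": -0.04, "wx": 0, "wy": 0, "wz": 0}, {"dx": -0.04, "dy": 0, "dz": 0, "wx": 0, "wy": 0, "wz": 0}, {"dx": -0.045, "dy": 0, "dz": 0, "wx": 0, "wy": 0, "wz": 0}, {"dx": 0, "dy": 0, "dz": 0, "wx": 0, "wy": 0, "wz": 0}]'

```text
clock: 9.9
position: [0.3884, -0.1721, 0.3747]
ee_rot: [[0.999, -0.037, 0.007], [-0.037, -0.999, -0.005], [0.007, 0.005, -1.0]]
wrist_force: [-0.5, 0.6, -0.2]
gripper_width: 0.0006
grasp_force: 0.0
```

Run:
```python
from h import *
im,d=vision.get_image('side');a=im[190:280,270:370]
b,_=vision.get_image('scene');b=b[120:210,230:330]
save(cv2.resize(np.hstack([a,b]),(0,0),fx=4,fy=4,interpolation=2),'s4.png')
p=np.load('p.npy')
for q in(0,.05,.15):
  for c,o in(('side',(270,190)),('scene',(130,120))): print(q,c,[round(float((w-k+.5)*4)) for w,k in zip(proj(c,W(p,ball(q))),o)])
```

```text
0 side [248, 96]
0 scene [615, 169]
0.05 side [250, 97]
0.05 scene [610, 167]
0.15 side [254, 99]
0.15 scene [601, 162]
```

View pics/s4.png

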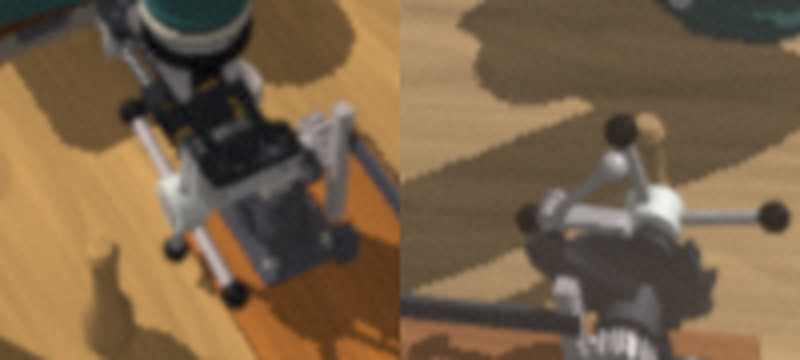

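The scene half shows the ball at (615,165), which matches home once the earlier fit bias is taken off, and the knobs have not moved. I'll run a subpixel check against the first picture before handing in.

Run:
```python
from h import *
b,_=vision.get_image('scene'); a=np.load('scene0.npz')['im']
g=lambda i:cv2.resize(cv2.cvtColor(i,cv2.COLOR_RGB2GRAY),(0,0),fx=8,fy=8,interpolation=2)
A,B=g(a),g(b)
for n,(u,v),r in (('ball',(283.3,161.2),5),('sill bolt',(303,212),6)):
    x,y=int(u*8),int(v*8);R=r*8;M=40
    t=A[y-R:y+R,x-R:x+R]; s=B[y-R-M:y+R+M,x-R-M:x+R+M]
    m=cv2.matchTemplate(s,t,cv2.TM_CCOEFF_NORMED);_,c,_,l=cv2.minMaxLoc(m)
    print(n,c,(l[0]-M)/8,(l[1]-M)/8)
p=np.load('p.npy');print(np.array(proj('scene',W(p,ball(.03))))-proj('scene',W(p,ball(0))))
```

```text
ball 0.9668903350830078 0.0 0.125
sill bolt 0.8239830136299133 0.0 -0.125
[-0.66485982 -0.39783043]
```

The ball is back exactly where it was at home, with a shift of about 0.1 px.

```bash
python3 -c "
from plant import workorder;print(workorder.sign_off())"
```

```text
the job is handed in; nothing more can be done
None
```

I handed the job in with the pawl fully home and the wheel one notch back at about -0.53 rad; pushing the pawl back briefly put about 62 N on the wrist (limit 120 N), and the sign-off returned no verdict.

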